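Set the polariser ring to its mark and light the lamp

TASK

On the white microscope light base, gently push the upright pin of the black polariser ring's lever round until the lever points at the one long, broad line of the scale, without pinching the pin. Then, with the lever left there, press the button on top of the small white lamp box fully down with a fingertip, let it come back up, and move clear. Only push and press: do not pick anything up, and leave the dish on the stage and the other things on the bench where they are.

Things in the scene. Friction and masses are not known exactly. Their poses are not given: they have to be found in the camera images.
- ring_axis (a point): The vertical axis of the polariser ring, at the centre of the top of the glass stage (91 mm across, 74 mm above the bench) of the light base. Around the stage lies a flat black ring, 132 mm across, top also at 74 mm, that turns about this axis. The loose dish stands on the stage inside the ring.
- light_base: White round housing, 240 mm across, 56 mm high, with a low tail 130 mm wide and 48 mm high that reaches 180 mm from the centre towards its +x. Fixed to the bench. Origin under the centre of the round part, below ring_axis.
- ring (a joint): Turn of the ring and its lever, rad, positive anticlockwise seen from above; at 0 the lever points along -x of light_base (opposite the tail). It can be turned 3.6 rad each way and stays where it is left (about 1.5 N at the pin, no spring). More than 20 N between fingers and the ring or its lever counts as forcing or pinching it.
- pin_top (a point): Centre of the top of the lever's upright dark steel pin: 10 mm diameter, 88 mm from the ring's axis, top 112 mm above the bench. It stands on the flat dark steel lever (10 mm wide, top 71 mm above the bench) that sticks out radially from the ring over the scale, so 41 mm of the pin stand free above the lever.
- pointer (a point): Point on the narrow (3 mm) end of the lever, 100 mm from the ring's axis, on the same radius as the pin.
- mark (a point): Point on the middle of the long broad black line of the scale (radial, 46 mm long, 6 mm wide; all 23 other lines are 7 mm long and 1.6 mm wide, every 15 degrees at the rim), 100 mm from the ring's axis, 60 mm above the bench. The scale is a fixed flat aluminium collar, 232 mm across, around the ring. The setting is right with the pointer point over this point.
- lamp_button (a joint): Travel of the lamp button, m: 0 up, 0.006 fully down; it springs back. About 5 N press it fully down.
- lamp_button_top (a point): Centre of the top of the round button (28 mm across, pressed straight down) in a black housing on the lamp box: a white box 80 x 90 x 45 mm fixed to the bench, to the left or the right of the light base.
- dish: Loose open glass dish with two small stones, 74 mm across, 14 mm high, on the glass stage; leave it. Origin under its centre.
- slide_box: Closed wooden slide box 87 x 77 x 34 mm, beside the light base on the side away from the lamp box; leave it. Origin under its centre.
- dropper: Amber bottle, 36 mm across, 75 mm high; leave it. Origin under its centre.
- objective: Steel objective lens, 32 mm across, 42 mm high; leave it. Origin under its centre.
- screwdriver: Screwdriver 140 mm long lying beside the robot; leave it. Handle to its -x.
- slide_stack: Stack of glass slides 76 x 26 x 7 mm; leave it. Origin under its centre.
- beaker: Glass beaker 52 mm across, 65 mm high; leave it. Origin under its centre.
Mind the look-alikes: they are no part of the job. Of the things shaped like the part that bears lamp_button, the white one is meant.

How it is judged:
By the outcome, as a careful person would: the job done as asked, in the order asked, and still so for the second after the job is handed in, with the robot touching nothing.
It also fails if it takes over 64 s, if anything falls off the work surface, if the arm or the gripper's body presses on something with over 40 N, if the wrist force passes 120 N, or if a joint passes its speed limit or range.

ROBOT

A 6-joint arm with a two-finger parallel gripper is mounted at the origin on the work surface. World frame = base frame: x ahead of the robot, y to its left, z up, the work surface at z = 0. Lengths are in mm, angles in degrees, forces in N, time in s.
With the tool pointing down it reaches from about 275 to 825 mm from the base axis. Payload 4.9 kg.
Tool frame: the origin (TCP) lies between the finger pads; the fingertips stand 17 mm ahead of it and the grasp point (between the pads) lies 2 mm behind it; z points along the fingers, y is the direction in which the jaws open and shut (so a half turn about z gives the same grasp; the last joint's range is limited). The gripper opens to 85 mm and grips with 20 to 120 N. Pads are 22 mm wide; open, the fingers measure 114 mm over their backs; the gripper's body (76 mm by 85 mm) begins 54 mm behind the grasp point. The pads swing forward as they close: fully open they stand 13 mm farther back than shut.
Start: joints at [-74.095, 18.69, -11.035, 60.275, 0, 82.311], TCP at [220.156, -504.034, 248.281] pointing down, gripper open.
Joint ranges: [-152.03, 152.03], [-55.5, 102.48], [-74.3, 77.21], [-110.64, 120.58], [-84.22, 78.4], [-180, 180]. Speed limits (degrees/s): [147.25, 147.25, 180, 180, 180, 180].

INTERFACE

Orientations are given as a 3x3 rotation matrix whose columns are the frame's x, y, z axes.
In Python, from plant import r gives the robot as it stands. Calls block until the motion is done:
- r.reach(position, orientation): joint-space move of the TCP to a pose.
- r.move_linear(position, rotation=None, vel=150, max_force=None): straight line of the TCP; rotation=None keeps the orientation; vel is the mean speed in mm/s. With max_force (N) it stops when the force on the tool has changed by that much, and returns True; else False.
- r.move_joints(angles): joint-space move.
- r.command_gripper(opening, grip_force=None): finger opening in mm; grip_force is the grip in N (None keeps the last); returns when the fingers have stopped.
- r.dwell(seconds).
- r.solve_ik(position, orientation): joint angles nearest the present ones, or None.
- r.read_state(): the state.
- r.capture(name): name is "scene" or "top"; returns a dict with "frame" (420x560x3 uint8, blue, green, red), "vfov" (degrees; the focal length in pixels is half the picture's height over the tangent of half this angle, whatever the lens; pixels are square), "cx", "cy" (the principal point, pixels), "T" (4x4, takes a point from camera to world coordinates). Camera axes: x right, y up, looking along -z (the intrinsics and any distortion apply to the point x, -y, -z); pixel columns grow to the right and rows downward; lengths in mm; the calibration is good to about 2 mm. A picture is of the moment at which its call begins. There is no depth.
A pose or a line that the arm cannot do raises r.Unreachable and nothing moves.
- r.sign_off(): hands the job in, once; it reports no verdict.
The state is a dict: "clock": time; "q": joint angles; "joint_velocities": joint speeds; "joint_efforts": joint torques, N m; "tcp_pos": TCP position; "tcp_rot": TCP orientation; "wrist_force": force on the tool from outside, world axes, zero at the start; "ft_torque": the same for the moment, N m; "grip_width": finger opening in mm.
Only numpy, scipy, OpenCV 4.12 (cv2) and the standard library are available. Lean on these libraries where they do the work, as an engineer would, in place of code of your own. Each camera call takes 0.05 s, during which the arm holds its last target. There are 200 camera calls.

## Working session

There is one attempt and no reset: what is moved stays moved. The work goes in short steps, each a Python script; the robot and the scene stay as the last script left them, time stands still between calls to the robot, and variables do not carry over. Pictures are saved under pics/ and viewed, about 8 in all and at most 12, crops included, and the job is handed in when it is done.

```bash
ls; mkdir -p pics; python3 - <<'E'
from plant import r
import cv2,pickle
for n in("scene","top"):
    c=r.capture(n); cv2.imwrite(f"pics/{n}0.png",c["frame"]); pickle.dump(c,open(f"{n}0.pkl","wb"))
    print(n,{k:v for k,v in c.items() if k!="frame"})
print(r.read_state())
E
```

```text
pics
scene {'vfov': 43.25540345914818, 'cx': 288.2017392303672, 'cy': 212.36487637366233, 'T': array([[ 4.01852418e-01, -6.63165377e-01,  6.31447794e-01,
         1.41913412e+03],
       [ 9.15703717e-01,  2.90156002e-01, -2.78021937e-01,
        -3.09933766e+02],
       [ 1.15615560e-03,  6.89942879e-01,  7.23862892e-01,
         1.15397805e+03],
       [ 0.00000000e+00,  0.00000000e+00,  0.00000000e+00,
         1.00000000e+00]])}
top {'vfov': 42.11538391177907, 'cx': 279.38929371453946, 'cy': 208.04280934310896, 'T': array([[-4.55385680e-04,  9.74590515e-01, -2.23993573e-01,
         1.12246907e+02],
       [-9.99987283e-01,  6.81233756e-04,  4.99703554e-03,
         7.28027799e+01],
       [ 5.02265543e-03,  2.23993000e-01,  9.74577811e-01,
         1.94655001e+03],
       [ 0.00000000e+00,  0.00000000e+00,  0.00000000e+00,
         1.00000000e+00]])}
{'clock': 0.1, 'q': array([-7.40935185e+01,  1.87294778e+01, -1.10848164e+01,  6.02736663e+01,
        9.32507412e-04,  8.23109040e+01]), 'joint_velocities': array([-0.07103524, -0.08039898,  0.06096933, -0.02558892,  0.04456361,
       -0.02383526]), 'joint_efforts': array([ 8.28313969e-04, -4.44238579e+01,  2.63038713e+01,  7.91874540e-03,
       -1.06010475e-04,  3.15484108e-06]), 'tcp_pos': array([ 220.03638609, -503.54872132,  247.57508712]), 'tcp_rot': array([[ 9.16393678e-01,  4.00277981e-01, -4.05097327e-04],
       [ 4.00278125e-01, -9.16392509e-01,  1.48087914e-03],
       [ 2.21535156e-04, -1.51921988e-03, -9.99998821e-01]]), 'wrist_force': array([ 0.1210893,  0.6554522, -0.9653165]), 'ft_torque': array([-0.01211519,  0.0003807 , -0.05695748]), 'grip_width': 85.48988513582474}
```

View pics/scene0.png

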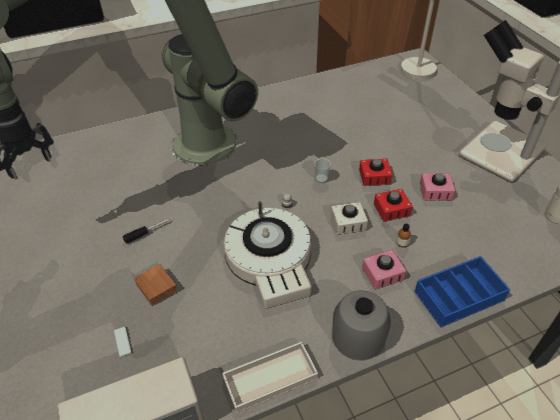

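View pics/top0.png

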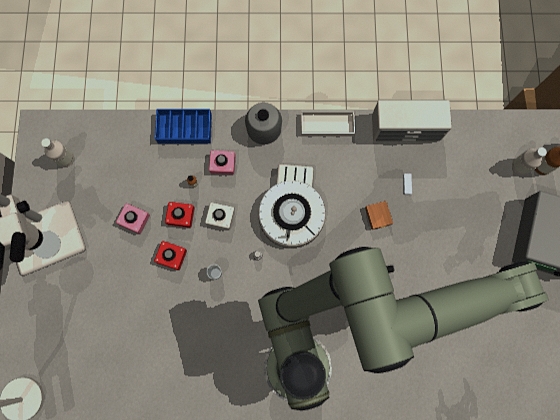

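The scene view shows the light base at about (267,243), with the lever pin at about (262,210) and the long mark on the left at about (238,228). The boxes in the top view are white (219,215), red (179,214) and (171,255), and pink (131,217) and (222,161). The white one at (219,215) is the lamp box that fits. I'll confirm that in enlarged crops.

```bash
python3 - <<'E'
import cv2,numpy as np
a=cv2.imread("pics/top0.png")[155:265,190:335]
b=cv2.imread("pics/scene0.png")[170:310,215:375]
cv2.imwrite("pics/c1.png",cv2.resize(a,None,fx=5.4,fy=5.4,interpolation=cv2.INTER_CUBIC))
cv2.imwrite("pics/c2.png",cv2.resize(b,None,fx=4.2,fy=4.2,interpolation=cv2.INTER_CUBIC))
E
```

```text
(no output)
```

View pics/c1.png

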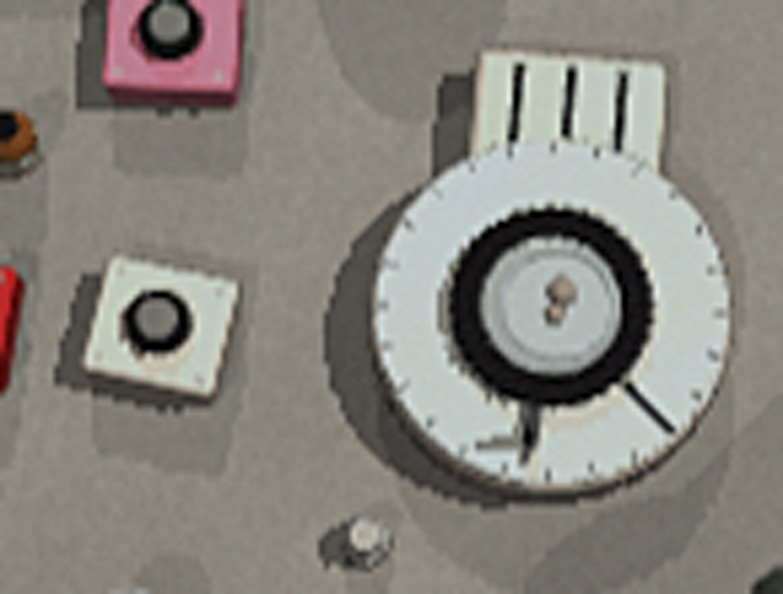

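View pics/c2.png

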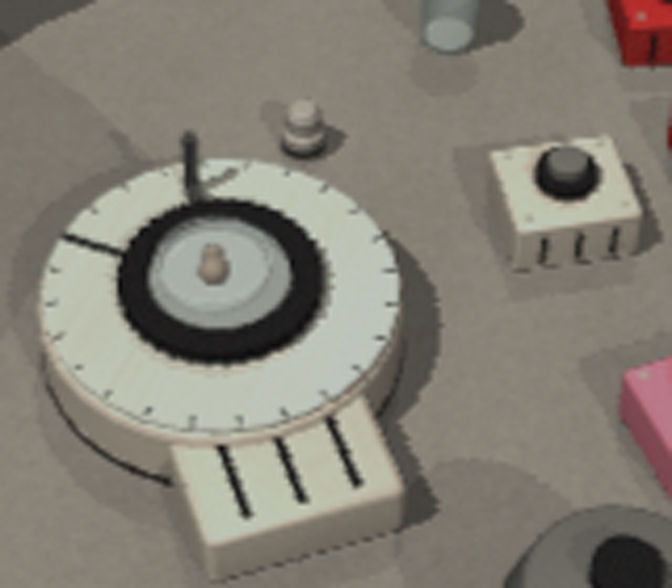

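The crops confirm a single white lamp box: top crop (158,322), scene crop (568,165). The lever points at top crop (527,460) and the mark runs (627,385)–(672,432). Next I'll measure these by casting rays.

```bash
cat > h.py <<'E'
import numpy as np,cv2
def ray(c,uv):
    uv=np.atleast_2d(np.asarray(uv,float)); f=c["frame"].shape[0]/2/np.tan(np.radians(c["vfov"]/2))
    d=np.c_[(uv[:,0]-c["cx"])/f,-(uv[:,1]-c["cy"])/f,-np.ones(len(uv))]
    return c["T"][:3,3],d@c["T"][:3,:3].T
def cast(c,uv,z):
    o,d=ray(c,uv); return (o+d*((z-o[2])/d[:,2])[:,None])[:,:2]
def tri(c1,p1,c2,p2):
    A=np.zeros((3,3));b=np.zeros(3)
    L=[]
    for c,p in((c1,p1),(c2,p2)):
        o,d=ray(c,p);d=d[0]/np.linalg.norm(d);P=np.eye(3)-np.outer(d,d);A+=P;b+=P@o;L.append((o,P))
    X=np.linalg.solve(A,b); return X,[round(np.linalg.norm(P@(X-o)),1) for o,P in L]
def proj(c,X):
    f=c["frame"].shape[0]/2/np.tan(np.radians(c["vfov"]/2))
    p=(np.asarray(X,float)-c["T"][:3,3])@c["T"][:3,:3]
    return np.array([c["cx"]+f*p[0]/-p[2],c["cy"]-f*p[1]/-p[2]])
E
python3 - <<'E'
from h import *
import pickle
T=pickle.load(open("top0.pkl","rb"));S=pickle.load(open("scene0.pkl","rb"))
ct=lambda u,v:((u+.5)/5.4-.5+190,(v+.5)/5.4-.5+155)
cs=lambda u,v:((u+.5)/4.2-.5+215,(v+.5)/4.2-.5+170)
for n,c,seed,btn in(("top",T,ct(552,305),ct(158,320)),("scene",S,cs(218,280),cs(569,163))):
    g=c["frame"].max(2)
    m=(g<70).astype(np.uint8); k=np.zeros_like(m); cv2.circle(k,tuple(int(round(x)) for x in seed),38,1,-1)
    m=cv2.morphologyEx(m&k,cv2.MORPH_OPEN,np.ones((3,3),np.uint8))
    cn,h=cv2.findContours(m,cv2.RETR_CCOMP,cv2.CHAIN_APPROX_NONE)
    i=max(range(len(cn)),key=lambda j:len(cn[j])*(h[0][j][3]<0))
    W=cast(c,cv2.convexHull(cn[i])[:,0],74).astype(np.float32); print(n,"outer",cv2.fitEllipse(W))
    inn=[j for j in range(len(cn)) if h[0][j][3]==i]
    if inn:
        j=max(inn,key=lambda j:len(cn[j])); print(" inner",cv2.fitEllipse(cast(c,cn[j][:,0],74).astype(np.float32)))
    # collar+white
    b=g.copy()
print("button",tri(T,ct(158,320),S,cs(569,163)))
print("pinTop",tri(T,ct(531,408),S,cs(189,137)),"other", tri(T,ct(525,440),S,cs(189,137)))
for n,c,a,b in(("top",T,ct(627,385),ct(672,432)),("scene",S,cs(118,252),cs(65,237))):
    print(n,"mark",cast(c,[a,b],60))
print("pointer top z69",cast(T,[ct(525,462)],69))
print("pin base", cast(S,[cs(193,195)],71))
# box corners z45 top view, tail
print("box",cast(T,[ct(115,257),ct(240,285),ct(212,396),ct(85,370)],45))
print("tail end",cast(T,[ct(481,52),ct(665,66)],48))
print("objective",cast(T,[ct(366,540)],42),"beaker",cast(T,[(214,271)],65))
E
```

```text
top outer ((530.4285278320312, 21.05632209777832), (130.201416015625, 132.7207489013672), 32.42440414428711)
 inner ((531.8964233398438, 20.125402450561523), (94.97786712646484, 96.61605834960938), 112.62541198730469)
scene outer ((534.2935791015625, 17.23154067993164), (131.8916473388672, 141.038330078125), 76.04889678955078)
 inner ((528.8154296875, 18.234302520751953), (95.31970977783203, 99.85335540771484), 87.1609115600586)
button (array([524.14711463, 277.45017996,  62.96287127]), [np.float64(0.5), np.float64(0.5)])
pinTop (array([453.62090312,  32.16729491, 122.64624833]), [np.float64(2.4), np.float64(2.4)]) other (array([436.68519234,  36.83855605, 104.9071201 ]), [np.float64(1.2), np.float64(1.2)])
top mark [[481.39048659 -29.55981262]
 [450.28480057 -58.47473448]]
scene mark [[474.76729323 -31.57674684]
 [448.16575371 -59.13006668]]
pointer top z69 [[428.98238998  37.34808152]]
pin base [[456.41473395  29.25446893]]
box [[570.66096019 308.53952817]
 [551.64702842 225.26872216]
 [476.82566914 242.2885036 ]
 [494.18664311 326.14694606]]
tail end [[712.2138139   65.62321992]
 [702.49972723 -58.26817907]]
objective [[382.1209396  140.47380773]] beaker [[321.9237349  288.59895547]]
```

```bash
cat >> h.py <<'E'
C=np.array([530.7,20.0])
def pose(th,z,flip=1,rad=88):
    t=np.radians(th); x=flip*np.array([-np.sin(t),np.cos(t),0]); zz=np.array([0,0,-1.]); y=np.cross(zz,x)
    return np.r_[C+rad*np.array([np.cos(t),np.sin(t)]),z],np.c_[x,y,zz]
E
python3 - <<'E'
from h import *
from plant import r
for f in(1,-1):
    for th in(143,205,222):
        q=r.solve_ik(*pose(th,99,f)); print(f,th,None if q is None else np.round(q,1))
E
```

```text
1 143 [ -0.1  19.6 -34.9  35.5   0.  -53.1]
1 205 [ -11.6   18.3  -37.    34.8    0.  -126.6]
1 222 [ -13.8   19.6  -34.8   35.6    0.  -145.8]
-1 143 [-1.000e-01  1.960e+01 -3.490e+01  3.550e+01  0.000e+00  1.269e+02]
-1 205 [-11.6  18.3 -37.   34.8   0.   53.4]
-1 222 [-13.8  19.6 -34.8  35.6   0.   34.2]
```

```bash
python3 - <<'E'
from h import *
from plant import r
import pickle
r.command_gripper(0,20)
r.reach(*pose(143,230,-1))
p,R=pose(143,99,-1); r.move_linear(p,R,vel=120,max_force=10)
print(r.read_state()["tcp_pos"],r.read_state()["clock"])
for th in np.arange(148,204,5):
    p,R=pose(th,99,-1); hit=r.move_linear(p,R,vel=45,max_force=12)
    s=r.read_state(); print(th,hit,np.round(s["wrist_force"],1))
    if hit: break
p,R=pose(th-6,99,-1); r.move_linear(p,R,vel=60)
r.move_linear(np.r_[p[:2],200],vel=150)
q=r.read_state()["q"].copy(); q[0]=-75; r.move_joints(q)
print(r.read_state()["clock"],r.read_state()["grip_width"])
ims=[]
for n,(x,y,w,h,k) in dict(top=(245,175,90,80,5),scene=(215,180,110,110,4)).items():
    c=r.capture(n); pickle.dump(c,open(n+"1.pkl","wb"))
    im=cv2.resize(c["frame"][y:y+h,x:x+w],None,fx=k,fy=k,interpolation=cv2.INTER_CUBIC); ims.append(im)
H=440
cv2.imwrite("pics/d1.png",np.hstack([cv2.copyMakeBorder(i[:H,:430 if j else 360],0,H-min(H,i.shape[0]),0,0,cv2.BORDER_CONSTANT) for j,i in enumerate([cv2.resize(c["frame"][0:1,0:1],(1,1)) if 0 else ims[0][:,:360],ims[1]])]))
E
```

```text
[460.99309345  72.94073824  99.56478937] 4.3417
148 False [ 0.2  1.1 -0.2]
153 False [0.  0.2 0.8]
158 False [0.5 0.2 0. ]
163 False [ 0.5  0.2 -0.1]
168 False [ 0.  -1.1 -0.1]
173 False [ 1.  -0.3 -0.5]
178 False [ 0.5 -0.7 -0.7]
183 False [-0.9 -0.9  0.3]
188 False [-1.2 -0.2  0.3]
193 False [ 0.3  1.  -0. ]
198 False [-0.1 -0.1  0.1]
203 False [ 0.2 -0.7 -0.7]
11.0083 0.18461589389482072
```

View pics/d1.png

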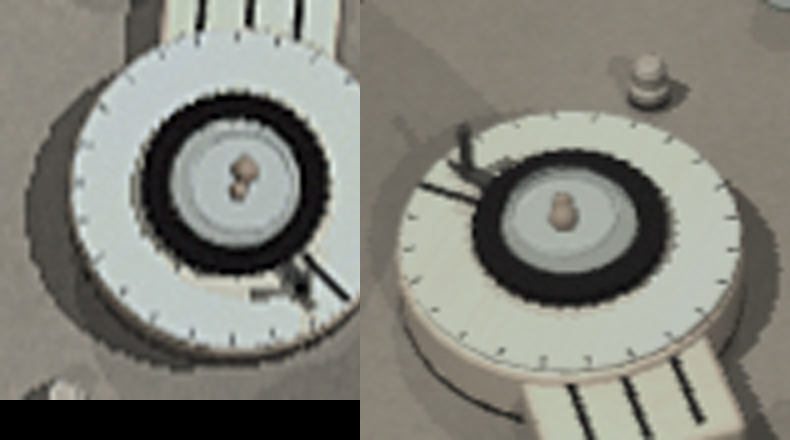

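Viewed 5. In the top panel the lever tip is at about (308,305) and the mark runs (305,257)–(348,299). In the scene panel the lever tip is at (451,163), the pin top at (463,127), and the mark runs (478,203)–(421,184). The lever is just short of the mark, as planned, and the dish is undisturbed. Now its angle.

```bash
python3 - <<'E'
from h import *
import pickle
T=pickle.load(open("top1.pkl","rb"));S=pickle.load(open("scene1.pkl","rb"))
ct=lambda u,v:((u+.5)/5-.5+245,(v+.5)/5-.5+175)
cs=lambda u,v:((u-360+.5)/4-.5+215,(v+.5)/4-.5+180)
def rep(n,p):
    d=p-C; print(n,np.round(p,1),"r %.1f ang %.1f"%(np.hypot(*d),np.degrees(np.arctan2(d[1],d[0]))%360))
rep("tip top",cast(T,[ct(308,306)],71)[0]); rep("tip scene",cast(S,[cs(451,163)],71)[0])
rep("pintop scene",cast(S,[cs(463,128)],112)[0]); rep("pintop top",cast(T,[ct(300,285)],112)[0])
rep("pinbase scene",cast(S,[cs(467,178)],71)[0])
for p in((305,257),(348,299)): rep("mark top",cast(T,[ct(*p)],60)[0])
for p in((478,203),(421,184)): rep("mark scene",cast(S,[cs(*p)],60)[0])
# refined centre using collar outer edge (white disc) in the top view: dark tick free edge fit
for a in (212,214,216,218):
    P=[np.r_[C+rr*np.array([np.cos(np.radians(a)),np.sin(np.radians(a))]),z] for rr,z in((88,112),(88,71),(100,71))]
    print(a,[np.round((proj(T,x)-[245,175]+.5)*5-.5) for x in P],[np.round((proj(S,x)-[215,180]+.5)*4-.5)+[360,0] for x in P])
E
```

```text
tip top [444.  -30.3] r 100.2 ang 210.1
tip scene [445.9 -36. ] r 101.6 ang 213.4
pintop scene [455.5 -27.8] r 89.1 ang 212.5
pintop top [451.3 -22.7] r 90.1 ang 208.3
pinbase scene [463.7 -30.7] r 84.1 ang 217.1
mark top [481.  -29.2] r 69.9 ang 224.7
mark top [451.  -59.1] r 112.3 ang 224.8
mark scene [479. -29.] r 71.2 ang 223.4
mark scene [446.4 -59.2] r 115.6 ang 223.2
212 [array([306., 278.]), array([303., 289.]), array([312., 303.])] [array([465., 128.]), array([469., 169.]), array([455., 162.])]
214 [array([309., 276.]), array([306., 287.]), array([316., 301.])] [array([462., 131.]), array([466., 172.]), array([452., 165.])]
216 [array([313., 273.]), array([310., 284.]), array([320., 298.])] [array([460., 134.]), array([464., 174.]), array([449., 168.])]
218 [array([317., 271.]), array([313., 282.]), array([324., 295.])] [array([457., 136.]), array([461., 177.]), array([446., 171.])]
```

Top and scene views put the remaining turn at about 14.7° and 10.3°. I'll push 8° more, then look again close up.

```bash
cat > push.py <<'E'
import sys,pickle
from h import *
from plant import r
a,b,tag=float(sys.argv[1]),float(sys.argv[2]),sys.argv[3]
r.reach(*pose(a,200,-1))
p,R=pose(a,99,-1); r.move_linear(p,R,vel=120,max_force=10)
for th in np.linspace(a,b,max(2,int((b-a)/5)+1))[1:]:
    p,R=pose(th,99,-1); hit=r.move_linear(p,R,vel=35,max_force=12)
r.dwell(.2); print(hit,p,r.read_state()["tcp_pos"])
p,R=pose(b-6,99,-1); r.move_linear(p,R,vel=60); r.move_linear(np.r_[p[:2],200],vel=150)
q=r.read_state()["q"].copy(); q[0]=-75; r.move_joints(q)
ims=[]
for n,(x,y) in dict(top=(285,205),scene=(215,200)).items():
    c=r.capture(n); pickle.dump(c,open(n+tag+".pkl","wb"))
    ims.append(cv2.resize(c["frame"][y:y+50,x:x+50],None,fx=8,fy=8,interpolation=cv2.INTER_CUBIC))
cv2.imwrite(f"pics/p{tag}.png",np.hstack(ims)); print(r.read_state()["clock"])
E
python3 push.py 195 211 2
```

```text
False [455.26927754 -25.32335059  99.        ] [455.29190579 -25.2023454   99.04761453]
18.1583
```

View pics/p2.png

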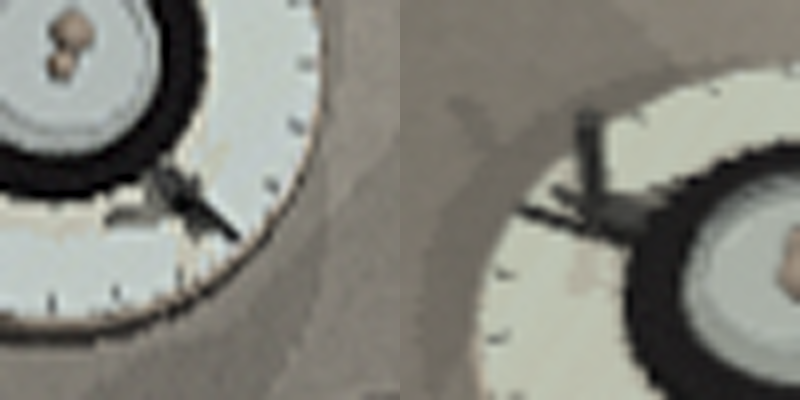

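Viewed 6. In the scene panel the lever tip is at about (557,190), just above the mark, which runs (517,208)–(630,240). In the top panel the lever already overlaps the mark, whose outer end is at (237,239).

```bash
python3 - <<'E'
from h import *
import pickle
T=pickle.load(open("top2.pkl","rb"));S=pickle.load(open("scene2.pkl","rb"))
ct=lambda u,v:((u+.5)/8-.5+285,(v+.5)/8-.5+205)
cs=lambda u,v:((u-400+.5)/8-.5+215,(v+.5)/8-.5+200)
def rep(n,p):
    d=p-C; print(n,np.round(p,1),"r %.1f ang %.1f"%(np.hypot(*d),np.degrees(np.arctan2(d[1],d[0]))%360))
rep("tip scene",cast(S,[cs(556,190)],71)[0]); rep("pintop scene",cast(S,[cs(588,117)],112)[0])
rep("pinbase scene",cast(S,[cs(594,192)],71)[0])
for p in((517,207),(545,217),(628,240)): rep("mark scene",cast(S,[cs(*p)],60)[0])
rep("mark top",cast(T,[ct(237,240)],60)[0])
for a in (218,220,222,224,226):
    P=[np.r_[C+rr*np.array([np.cos(np.radians(a)),np.sin(np.radians(a))]),z] for rr,z in((88,112),(88,71),(101,71))]
    print(a,[np.round((proj(T,x)-[285,205]+.5)*8-.5) for x in P],[np.round((proj(S,x)-[215,200]+.5)*8-.5)+[400,0] for x in P])
E
```

```text
tip scene [452.7 -48.2] r 103.6 ang 221.2
pintop scene [462.  -36.9] r 89.2 ang 219.6
pinbase scene [458.8 -36.5] r 91.4 ang 218.2
mark scene [445.  -60.7] r 117.7 ang 223.3
mark scene [453.3 -53.3] r 106.6 ang 223.5
mark scene [475.  -30.6] r 75.3 ang 222.2
mark top [450.4 -59. ] r 112.7 ang 224.5
218 [array([187., 193.]), array([182., 211.]), array([200., 234.])] [array([595., 113.]), array([603., 195.]), array([571., 182.])]
220 [array([192., 189.]), array([187., 206.]), array([206., 229.])] [array([590., 119.]), array([598., 201.]), array([566., 188.])]
222 [array([198., 184.]), array([192., 202.]), array([212., 224.])] [array([586., 125.]), array([594., 207.]), array([561., 195.])]
224 [array([203., 179.]), array([197., 197.]), array([218., 218.])] [array([582., 131.]), array([590., 213.]), array([556., 202.])]
226 [array([208., 174.]), array([202., 192.]), array([224., 213.])] [array([578., 137.]), array([586., 219.]), array([551., 209.])]
```

Scene tip (about 2.2°), pin top (about 3.8°) and contact geometry (about 2.8°) agree that roughly 2.8° remain. I'll push exactly that and check.

```bash
python3 push.py 201 213.8 3; python3 - <<'E'
from h import *
import pickle
S=pickle.load(open("scene3.pkl","rb")); T=pickle.load(open("top3.pkl","rb"))
for nm,c,c0 in(("S",S,np.array([528.8,18.2])),("T",T,np.array([531.2,20.6]))):
  for a in (221.5,223.4,224.6,226):
    P=[np.r_[c0+rr*np.array([np.cos(np.radians(a)),np.sin(np.radians(a))]),z] for rr,z in((88,112),(88,71),(101,71),(113,60))]
    print(nm,a,[np.round((proj(c,x)-([215,200] if nm=="S" else [285,205])+.5)*8-.5)+([400,0] if nm=="S" else [0,0]) for x in P])
E
```

```text
False [457.5733667  -28.95401416  99.        ] [457.55302181 -28.81729176  99.05581777]
24.9083
S 221.5 [array([580., 122.]), array([588., 203.]), array([555., 191.]), array([527., 202.])]
S 223.4 [array([576., 127.]), array([584., 209.]), array([550., 198.]), array([522., 209.])]
S 224.6 [array([573., 131.]), array([582., 212.]), array([548., 202.]), array([519., 214.])]
S 226 [array([571., 135.]), array([579., 217.]), array([545., 207.]), array([516., 219.])]
T 221.5 [array([195., 184.]), array([189., 202.]), array([209., 224.]), array([226., 249.])]
T 223.4 [array([200., 180.]), array([194., 198.]), array([215., 219.]), array([233., 243.])]
T 224.6 [array([203., 177.]), array([197., 195.]), array([219., 215.]), array([236., 239.])]
T 226 [array([206., 173.]), array([201., 191.]), array([222., 212.]), array([241., 235.])]
```

View pics/p3.png

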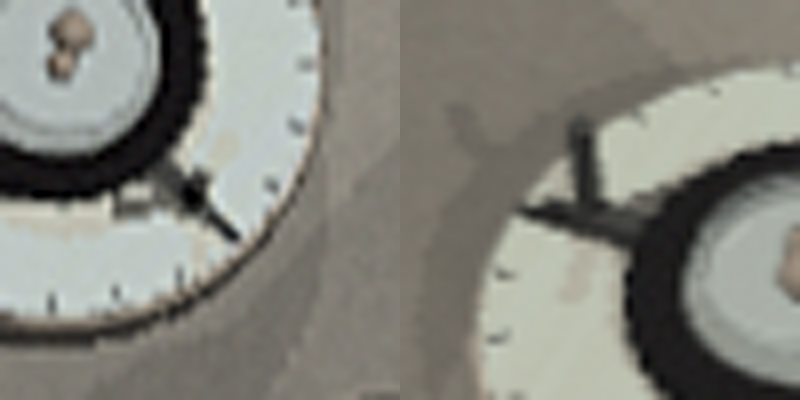

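Viewed 7. The lever now looks aligned to within about 1–2°, with the pin at (581,120)–(590,200) in the scene panel. For a firmer number I'll register each camera to the scale's ticks and locate the pin bar by differencing.

```bash
cat > meas.py <<'E'
from h import *
import pickle,sys
from scipy.optimize import least_squares
tag=sys.argv[1]
for n,th0 in(("top",224.6),("scene",223.4)):
    c0=pickle.load(open(n+"0.pkl","rb")); c=pickle.load(open(n+tag+".pkl","rb"))
    g0=c0["frame"].astype(float).mean(2); g=c["frame"].astype(float).mean(2)
    k=8; G=cv2.resize(g0.astype(np.float32),None,fx=k,fy=k,interpolation=cv2.INTER_CUBIC)
    def samp(img,uv): return cv2.remap(img.astype(np.float32),uv[:,0].astype(np.float32)[None],uv[:,1].astype(np.float32)[None],cv2.INTER_CUBIC)[0]
    f=lambda ctr,rr,a:np.array([proj(c0,[ctr[0]+rr*np.cos(x),ctr[1]+rr*np.sin(x),60]) for x in a])
    ctr=np.array([531.2,20.6]) if n=="top" else np.array([528.8,18.2]); th=th0
    for it in range(3):
        # angular dark profile at r=112 -> tick angle residual vs nominal
        K=[];R=[]
        for i in range(24):
            nom=np.radians(th+15*i); a=nom+np.radians(np.linspace(-5,5,81))
            v=np.mean([samp(g0,f(ctr,rr,a)) for rr in((110,112,114) if i else (95,102,108))],0)
            d=np.clip(np.percentile(v,70)-v-6,0,None)
            if d.max()<10: continue
            K.append(i);R.append((d*(a-nom)).sum()/d.sum())
        K=np.array(K);R=np.array(R);A=np.radians(th+15*K);rad=np.where(K==0,102,112)
        # residual angle = dth + (-sin a dx + cos a dy)/rad
        res=least_squares(lambda p:p[0]+(-np.sin(A)*p[1]+np.cos(A)*p[2])/rad-R,[0,0,0],loss="soft_l1",f_scale=.01)
        th+=np.degrees(res.x[0]); ctr=ctr+res.x[1:]
    print(n,"ticks",len(K),"ctr",ctr.round(2),"theta",round(th,2),"rms deg",np.degrees(np.sqrt((res.fun**2).mean())).round(2))
    # pin: dark centroid across the bar at several heights
    D=np.clip(g0-g,0,None)
    def err(a):
        e=np.radians(a); o=[]
        for z in np.linspace(82,106,9):
            X=np.r_[ctr+88*np.array([np.cos(e),np.sin(e)]),z]; p=proj(c,X)
            q=proj(c,np.r_[ctr+88*np.array([np.cos(e+.01),np.sin(e+.01)]),z])-p
            ax=proj(c,X+[0,0,10])-p; nrm=np.array([-ax[1],ax[0]]);nrm/=np.linalg.norm(nrm)
            s=np.linspace(-4,4,81); v=samp(D,p+s[:,None]*nrm); w=np.clip(v-.4*v.max(),0,None)
            o.append((w*s).sum()/w.sum()/(q@nrm)*.01)
        return np.degrees(np.median(o)),np.degrees(np.std(o))
    a=th-2
    for _ in range(6): d,s=err(a); a+=.7*d
    print("  pin angle",round(a,2),"spread",round(s,2),"remaining",round(th-a,2))
E
for t in 1 2 3; do echo == $t; python3 meas.py $t; done
```

```text
== 1
top ticks 24 ctr [532.35  20.1 ] theta 223.64 rms deg 0.27
  pin angle 208.88 spread 0.94 remaining 14.75
scene ticks 24 ctr [529.48  19.09] theta 223.67 rms deg 0.66
  pin angle 212.07 spread 0.4 remaining 11.6
== 2
top ticks 24 ctr [532.35  20.1 ] theta 223.64 rms deg 0.27
  pin angle 214.95 spread 2.15 remaining 8.69
scene ticks 24 ctr [529.48  19.09] theta 223.67 rms deg 0.66
  pin angle 219.16 spread 0.46 remaining 4.51
== 3
top ticks 24 ctr [532.35  20.1 ] theta 223.64 rms deg 0.27
  pin angle 223.17 spread 1.07 remaining 0.47
scene ticks 24 ctr [529.48  19.09] theta 223.67 rms deg 0.66
  pin angle 221.89 spread 0.63 remaining 1.78
```

```bash
python3 - <<'E'
from h import *
import pickle
def samp(img,uv): return cv2.remap(img.astype(np.float32),uv[:,0].astype(np.float32)[None],uv[:,1].astype(np.float32)[None],cv2.INTER_LINEAR)[0]
for n,ctr in(("scene",[529.48,19.09]),("top",[532.35,20.1])):
  for t,base in(("1",210),("2",219),("3",222)):
    a=np.arange(base-8,base+9,1.)
    print(n,t,a[0],a[-1])
    for rr in(95,98,101):
        o=[]
        for tag in("0",t):
            c=pickle.load(open(n+tag+".pkl","rb")); g=c["frame"].astype(float).mean(2)
            uv=np.array([proj(c,[ctr[0]+rr*np.cos(np.radians(x)),ctr[1]+rr*np.sin(np.radians(x)),70.]) for x in a]); o.append(samp(g,uv))
        d=np.clip(o[0]-o[1],0,None); w=np.clip(d-.3*d.max(),0,None)
        print(" r",rr,"bg",o[0].astype(int),"now",o[1].astype(int),"centroid",(w*a).sum()/w.sum())
E
```

```text
scene 1 202.0 218.0
 r 95 bg [186 186 186 186 187 187 188 187 187 187 187 186 186 186 186 186 186] now [157 135 107  77  61  50  45  54  62  67  60  56  64  79 109 142 161] centroid 209.86221479665696
 r 98 bg [187 187 187 187 187 187 187 186 186 184 180 182 186 186 186 185 186] now [116  86  64  53  43  46  51  82 107 117  90  68  71 105 155 169 175] centroid 208.10113861753328
 r 101 bg [186 186 186 186 186 186 186 186 182 173 155 156 171 185 185 185 185] now [ 68  55  42  44  46  75 115 147 146 131 100  82  93 131 166 183 183] centroid 205.86060722726063
scene 2 211.0 227.0
 r 95 bg [187 187 186 186 186 186 186 186 186 186 186 185 184 175 162 121  72] now [ 86  61  41  43  45  49  68  90  94  77  68  70  81 105 127 106  66] centroid 216.78920527442702
 r 98 bg [184 180 182 186 186 186 185 186 186 186 186 185 183 175 156 135  88] now [ 40  43  45  57  74  95 114 127 124  94  67  69  89 120 132 125  83] centroid 216.2114528298141
 r 101 bg [173 155 156 171 185 185 185 185 185 185 186 185 183 180 157 118  80] now [ 45  60  80  99 122 142 154 144 122  96  84  88 126 160 150 113  77] c
[... 1557 characters left out ...]
205 174 121  60  57 100 165 195 202] now [191 189 186 172 141 107  91  87  66  59  52  40  56 102 165 194 202] centroid 218.29927511798093
top 3 214.0 230.0
 r 95 bg [197 198 199 201 204 197 165 111  55  60  99 162 193 203 203 199 197] now [196 190 180 169 154 125  96  79  77  78  97 140 179 199 205 204 201] centroid 219.16234497834338
 r 98 bg [198 198 198 200 203 195 174 125  73  47  88 152 198 208 203 201 199] now [195 194 195 197 182 148 117  91  76  70 103 152 198 210 203 198 196] centroid 219.77835886327733
 r 101 bg [197 197 197 199 202 205 174 121  60  57 100 165 195 202 199 198 196] now [194 191 191 191 178 154 128  96  56  65 108 165 193 201 199 197 196] centroid 219.48403883653276
```

The mark's angle agrees in both views (223.65°). The lever estimates scatter from 0.6° past to 1.8° short, averaging about 0.5° short. I'll make one small nudge, then press the button.

```bash
python3 push.py 204 214.35 4; python3 meas.py 4
```

```text
False [458.04665345 -29.65371321  99.        ] [457.95580348 -29.47477256  99.03557051]
31.5417
top ticks 24 ctr [532.35  20.1 ] theta 223.64 rms deg 0.27
  pin angle 223.33 spread 1.58 remaining 0.31
scene ticks 24 ctr [529.48  19.09] theta 223.67 rms deg 0.66
  pin angle 223.22 spread 0.8 remaining 0.45
```

View pics/p4.png

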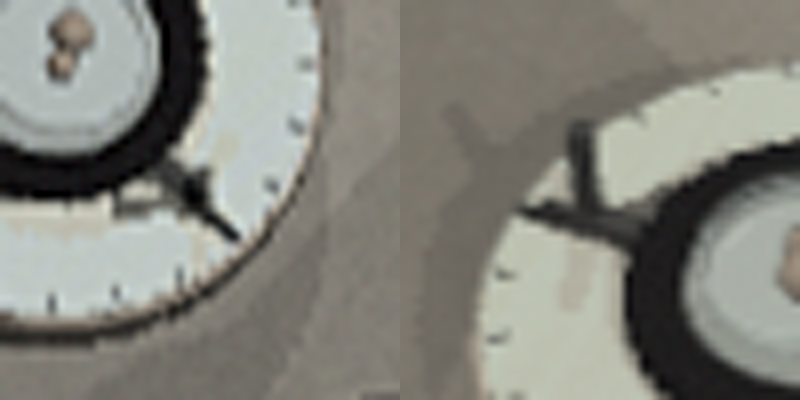

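Viewed 8. The pin-based measure now reads 0.3° (top) and 0.45° (scene) short, so the lever is on the mark. Now the button.

```bash
python3 - <<'E'
from h import *
from plant import r
import pickle
t=np.radians(-13); x=np.array([np.cos(t),np.sin(t),0]); z=np.array([0,0,-1.]); R=np.c_[x,np.cross(z,x),z]
b=np.array([524.1,277.4])
r.reach(np.r_[b,150],R)
r.move_linear(np.r_[b,92],vel=100,max_force=10); r.dwell(.2)
f0=r.read_state()["wrist_force"]
h1=r.move_linear(np.r_[b,66],vel=15,max_force=2.5); s=r.read_state(); print("c1",h1,s["tcp_pos"],s["wrist_force"]-f0)
h2=r.move_linear(np.r_[b,64],vel=10,max_force=12); s=r.read_state(); print("c2",h2,s["tcp_pos"],s["wrist_force"]-f0)
r.dwell(.3); s=r.read_state(); print("hold",s["tcp_pos"],s["wrist_force"]-f0)
pickle.dump(r.capture("scene"),open("scene5.pkl","wb"))
cv2.imwrite("pics/press.png",cv2.resize(pickle.load(open("scene5.pkl","rb"))["frame"][170:270,300:400],None,fx=5,fy=5,interpolation=cv2.INTER_CUBIC))
for zz in range(int(s["tcp_pos"][2])+2,90,2):
    r.move_linear(np.r_[b,zz],vel=30); q=r.read_state(); print(round(q["tcp_pos"][2],1),round((q["wrist_force"]-f0)[2],1),end="; ")
r.move_linear(np.r_[b,180],vel=120); print(r.read_state()["clock"])
E
```

```text
c1 True [524.08559269 277.38663819  81.17837771] [0.6227341  0.6934086  3.08002485]
c2 True [524.14915597 277.4165353   78.07461334] [-1.31143373 -0.44924331  5.87437071]
hold [524.10868629 277.44218906  78.0712446 ] [-1.2730306   0.16071073  5.94103056]
80.1 3.3; 81.9 2.7; 83.8 1.0; 85.8 -0.2; 88.1 0.4; 39.425
```

View pics/press.png

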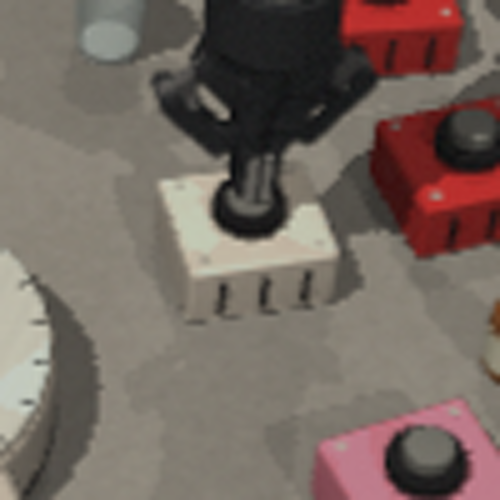

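Viewed 9. The fingertip is on the white box's button, at about (250,195). The force fell linearly on release at about 0.85 N/mm, from first contact at z≈85 to a hard stop at z≈78.1. That is at least 6 mm of travel, with 5.9 N held and the >12 N stop triggered, so the button was fully down and came back up. Now I'll move clear and check.

```bash
python3 - <<'E'
from h import *
from plant import r
import pickle
q=r.read_state()["q"].copy(); q[0]=-75; r.move_joints(q)
for n in("scene","top"): pickle.dump(r.capture(n),open(n+"6.pkl","wb"))
a=pickle.load(open("scene6.pkl","rb"))["frame"]; cv2.imwrite("pics/f.png",cv2.resize(a[140:320,80:440],None,fx=2.2,fy=2.2,interpolation=cv2.INTER_CUBIC))
d=np.abs(a.astype(int)-pickle.load(open("scene4.pkl","rb"))["frame"]).max(2)[140:320,80:440]; print("changed px vs before press",(d>30).sum(),np.argwhere(d>30)[:5])
print(r.read_state()["clock"])
E
python3 meas.py 6
```

```text
changed px vs before press 1978 [[  0 235]
 [  0 236]
 [  0 237]
 [  0 238]
 [  0 239]]
42.6083
top ticks 24 ctr [532.35  20.1 ] theta 223.64 rms deg 0.27
  pin angle 223.16 spread 1.6 remaining 0.48
scene ticks 24 ctr [529.48  19.09] theta 223.67 rms deg 0.66
  pin angle 223.12 spread 0.77 remaining 0.55
```

View pics/f.png

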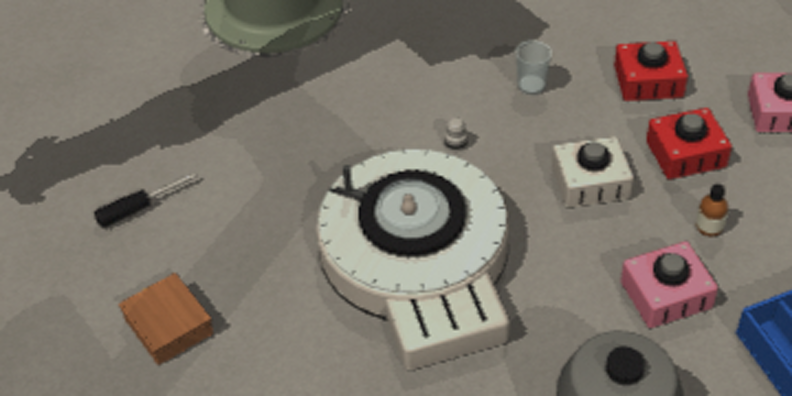

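Viewed 10. The lever (345,188) lies along the mark. The lamp button (594,155) is up, the dish and the other things stand where they were, and the arm is clear.

```bash
python3 -c "
from plant import r
print(r.sign_off(), r.read_state()['clock'])"
```

```text
the job is handed in; nothing more can be done
the job is handed in; nothing more can be done
```

The lever is on the long mark, the white lamp box's button has been pressed and is back up, and the job is handed in. The clock read 42.6 s just before hand-in.

- **Lever:** I pushed the pin anticlockwise with the closed fingertips only, in four passes, and no push reached its 12 N stop. In the final pictures the pin is about 0.5° short of the mark in both views (top 0.48°, scene 0.55°). Earlier estimates disagreed by up to 2.4°, from 0.6° past to 1.8° short, so I trust the final figure to about 1°.
- **Button:** one press with the closed fingertips. Touching began near z = 85 mm, and the press met a hard stop at z = 78.1 mm. That is at least the 6 mm of travel, with 5.9 N held. I judged "fully down" from force and travel alone, because no lamp light was visible. The button top came out about 4–5 mm higher by touch than the cameras had put it.
- **Rest of the bench:** the last picture shows the arm clear and the dish and the other things in view unmoved. I judged this by eye, because the before-and-after picture difference showed many changed pixels, probably from the arm and its shadow.

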